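# Pick the copper link by weight and offer it up

### The arm

A 6-joint arm with a two-finger parallel gripper is mounted at the origin on the work surface. World frame = base frame: x ahead of the robot, y to its left, z up, the work surface at z = 0. Lengths are in mm, angles in rad, forces in N, time in s.
With the tool pointing down it reaches from about 400 to 925 mm from the base axis. Payload 12.5 kg.
Tool frame: the origin (TCP) lies between the finger pads; the fingertips stand 19 mm ahead of it and the grasp point (between the pads) is the TCP (env.tips_ahead is the distance from the TCP to the fingertips, in mm); z points along the fingers, y is the line along which they close (so a half turn about z gives the same grasp; the last joint's range is limited). The gripper opens to 95 mm and grips with 3 to 60 N. Pads are 20 mm wide; open, the fingers measure 119 mm over their backs; the gripper's body (75 mm by 180 mm) begins 59 mm behind the grasp point.
Start: joints at [1.025, 0.491, 1.559, -0, 1.092, -0.106], TCP at [266.086, 565.549, 205.761] pointing down, gripper open.
Joint ranges: [-3.1, 3.1], [-0.84, 2.19], [0.05, 2.79], [-1.13, 4.28], [0.06, 2.93], [-2.69, 2.69]. Speed limits (rad/s): [2.22, 2.22, 2.79, 3.14, 3.14, 3.14].

### API

Orientations are given as [roll, pitch, yaw] about the fixed x, y, z axes, in that order (R = Rz(yaw) Ry(pitch) Rx(roll)).
In Python, from cell import env gives the robot as it stands.
- The arm moves only by the shell command python3 -m crank 'ROWS'. ROWS is JSON, a list of rows, each a list of 5 numbers: the shift along the tool's x, y, z in mm, then the turn about the tool's z in degrees, then the finger opening in mm, from 0 to 95.1. In form: [[dx, dy, dz, yaw, grip], ...]. A call has 1 to 10 rows; each row is the pose to reach, as a shift and turn from the pose commanded when the call began, along the tool's axes at that moment; what a row does not reach only later rows make up. A row lasts 1/12 s, in which the tool goes at most 41.7 mm and 7.16 degrees, less where a joint would pass 70% of its speed; a pose out of reach is approached as far as the arm can. A call with a gripper value outside its range is refused whole. The fingers move at their own pace and stop on an object; the grip force is fixed at half the most. Time passes only in rows, so rows that repeat a pose let the fingers close. It gives the time, the measured TCP pose, the force, the opening and the grip force at its end, in the units of the state.
- env.state(): the state, without advancing time (a new reading comes with each control period).
- env.read_camera(name): name is "scene" or "side" or "wrist"; returns a dict with "img" (420x560x3 uint8, blue, green, red), "K" (3x3 intrinsics, pixels), "pose" (4x4, takes a point from camera to world coordinates). Camera axes: x right, y down, z forward; pixel columns grow to the right and rows downward; lengths in mm; the calibration is good to about 2 mm. A picture is of the moment at which its call begins. There is no depth.
- env.job_done(): hands the job in; it is judged then, once.
The state is a dict: "t": time; "joints": joint angles; "qvel": joint speeds; "tau": joint torques, N m; "eef_pos": TCP position; "tcp_rot": TCP orientation; "ft_force": force on the tool from outside, world axes, zero at the start; "moment": the same for the moment, N m; "opening": opening from 0.0 (shut) to 1.0 (fully open); "grip_force": force on a finger pad.
Only numpy, scipy, OpenCV 4.12 (cv2) and the standard library are available. Lean on these libraries where they do the work, as an engineer would, in place of code of your own. Each camera call takes 0.05 s, during which the arm holds its last target. There are 200 camera calls.

### The job

First slide the busbar support along its rail until its seat stands square in line with the fuse base's tag. Then find the copper link: the two tinned bar links look alike but the other is only aluminium, so lift each in turn well clear of the bench to feel which is heavier, and lay the lighter one back down flat where it lay. Offer up the heavier one, level, about a finger's breadth above the tag and the seat without resting on them, its two bolt holes over theirs, and finish while still holding it there, steady for the bolts; do not knock the other things on the bench.

Things in the scene. Friction and masses are not known exactly. Their poses are not given: they have to be found in the camera images.
- link_1: one of two tin-plated bar links that look exactly alike: 140 long x 30 wide x 10 thick, a bolt hole near each end. One is copper, about 0.36 kg, the other aluminium, about 0.11 kg (each within 10 %); only the weight tells which. Lies flat on the bench to the right, free to be gripped across its width at mid-length. Origin at the centre of the underside, x along the length, z up
- link_2: one of two tin-plated bar links that look exactly alike: 140 long x 30 wide x 10 thick, a bolt hole near each end. One is copper, about 0.36 kg, the other aluminium, about 0.11 kg (each within 10 %); only the weight tells which. Lies flat on the bench to the right, free to be gripped across its width at mid-length. Origin at the centre of the underside, x along the length, z up
- link_1_hole0 (a point): centre of the bolt hole at the -x end of link_1, 11 diameter, level with its upper face: 50 from mid-length, 10 above the underside
- link_1_hole1 (a point): centre of the bolt hole at the +x end of link_1, 11 diameter, level with its upper face: 50 from mid-length, 10 above the underside
- link_2_hole0 (a point): centre of the bolt hole at the -x end of link_2, 11 diameter, level with its upper face: 50 from mid-length, 10 above the underside
- link_2_hole1 (a point): centre of the bolt hole at the +x end of link_2, 11 diameter, level with its upper face: 50 from mid-length, 10 above the underside
- plate: fixed zinc mounting plate, 340 (x) x 425 (y) x 3. C-rails run along its x: the support's, 30 wide, top 18 above the bench, lies 172 to the -y side; two carry the fuse base. Wiring ducts line its +y edge (63 high) and +x edge (38 high); breakers and terminals (to 88 high) stand at its -x edge, 140 or more to the +y side of the support's rail. Origin under its centre, x away from the robot, z up
- support_pad (a point): centre of the top of the adjustable busbar support, 63 above the bench: a black ribbed standoff insulator, 34 diameter (23 to 59 above the bench), with a square tinned seat 30 x 30 x 4 with bolt hole on top, and a steel foot 56 x 34 x 5 on its rail. Grip the insulator from above, best with the fingers closing along the rail. Axes parallel to the plate's
- support (a joint): how far the support has slid along its rail, m: 0 nearest the robot, growing along the plate's +x, stop at 0.17. Its screws are slack: it slides with about 3 N of friction and stays where it is left
- fuse_tag (a point): centre of the top of the flat tinned bolt tag (30 x 34 x 4, with bolt hole) that sticks out of the fuse base towards the support's rail, 63 above the bench. It lies 100 (along the plate's y) from the line on which support_pad slides; in line means the same plate x. Axes parallel to the plate's
- fuse_base: fixed knife-blade fuse base across two rails of the plate, blue-grey, white fuse fitted, 56 wide (x), 244 long over its two tags (y); fuse_tag is 105 to the -y side of its centre. Its contact jaws (to 102 above the bench) begin 33 beyond fuse_tag, the white fuse reaches 124 above the bench. Origin at the centre of its underside, 18 above the bench, axes as the plate's
- spare_standoff: loose spare standoff insulator, black ribbed cylinder 34 diameter, 36 high, standing; a bystander, to be left alone. Origin at the centre of its underside
- nut_pot: clear pot of nuts, 40 diameter, 30 high; a bystander, to be left alone. Origin at the centre of its underside
- bolt_bin: grey open bin of bolts, 110 x 150, 50 high; a bystander, to be left alone. Origin at the centre of its underside
- spanner: steel spanner, 190 long, lying flat; a bystander, to be left alone
- screwdriver: screwdriver, 170 long, lying; a bystander, to be left alone
- spare_fuse: spare knife-blade fuse, white block about 45 x 80 with a blade at each end (142 over all), 52 high; a bystander, to be left alone. Origin at the centre of its underside
- tape_roll: black roll of tape lying flat, 90 diameter, 19 high; a bystander, to be left alone. Origin at the centre of its underside
Not all that is in view belongs to the job. What is shaped like the link_2 but red is not meant.

How it is judged (in metres and radians):
On the way, in this order (a step that is already met when the one before it is completed fails the run):
1. the support's seat stands in line with the fuse base's tag (within 5 mm along the rail) (x of support_pad in the frame of fuse_tag between -0.005 and 0.005 m and velocity of joint support between -0.01 and 0.01 m/s), for 0.3 s.
2. the lighter link is held in the fingers at least 30 mm above the bench (before or after the heavier one has been tried) (height (world z) of link_1 above 0.03 m and contact force between the fingers and link_1 above 1 N), for 0.3 s.
3. the lighter link is down again and the heavier one is held at least 30 mm above the bench (height (world z) of link_2 above 0.03 m and contact force between the fingers and link_2 above 1 N and height (world z) of link_1 below 0.01 m), for 0.3 s.
At the end, for the whole second after the job is handed in: Support in line with the tag within 5 mm. Heavier link in the fingers, still, level within 0.12 rad, 3 to 35 mm clear above tag and seat, touching neither, its holes within 8 mm of theirs horizontally. Lighter link flat, still, let go, on the bench within 50 mm of where it lay (x of support_pad in the frame of fuse_tag between -0.005 and 0.005 m and ((horizontal distance between link_2_hole0 and fuse_tag below 0.008 m and horizontal distance between link_2_hole1 and support_pad below 0.008 m) or (horizontal distance between link_2_hole1 and fuse_tag below 0.008 m and horizontal distance between link_2_hole0 and support_pad below 0.008 m)) and z of link_2_hole0 in the frame of fuse_tag between 0.013 and 0.045 m and z of link_2_hole1 in the frame of fuse_tag between 0.013 and 0.045 m and angle between link_2's own z axis and vertical below 0.12 rad and linear speed of link_2 below 0.02 m/s and contact force between the fingers and link_2 above 1 N and contact force between link_2 and plate below 0.1 N and contact force between link_2 and fuse_base below 0.1 N and contact force between each of link_2, the arm and link_1 below 0.1 N and distance of link_1 from where it was at the start of the episode below 0.05 m and height (world z) of link_1 below 0.005 m and angle between link_1's own z axis and vertical below 0.1 rad and linear speed of link_1 below 0.01 m/s); the arm keeps its last pose, push and grip.
It fails at once if one of the bystanders (spare standoff, nut pot, bolt bin, spanner, screwdriver, spare fuse, tape roll) is shifted by more than 25 mm (distance of any of spare_standoff, nut_pot, bolt_bin, spanner, screwdriver, spare_fuse, tape_roll from where it was at the start of the episode above 0.025 m).
It also fails if it takes over 72 s, if anything falls off the work surface, if the arm or the gripper's body presses on something with over 40 N, if the wrist force passes 120 N, or if a joint passes its speed limit or range.

## Working session

There is one attempt and no reset: what is moved stays moved. The work goes in short steps, Python scripts to look and compute and a shell command to move; the robot and the scene stay as the last step left them, time stands still between calls to the robot, and variables do not carry over. Pictures are saved under pics/ and viewed, at most 12 in all, crops included, and the job is handed in when it is done.

```bash
ls; mkdir -p pics
python3 - <<'E'
from cell import env
import cv2,numpy as np
print(env.state())
for n in("scene","side","wrist"):
    r=env.read_camera(n); cv2.imwrite(f"pics/{n}0.png",r["img"]); np.savez(f"pics/{n}0.npz",**r)
    print(n,np.round(r["K"],1).tolist(),np.round(r["pose"],3).tolist())
E
```

```text
pics
{'t': 0.0, 'joints': array([ 1.02540387e+00,  4.91507775e-01,  1.55948288e+00,  9.34422544e-06,
        1.09170436e+00, -1.05605157e-01]), 'qvel': array([ 0.00101497, -0.00026429, -0.00080077,  0.00189717,  0.00037138,
        0.00057512]), 'tau': array([ 6.98814110e-04, -6.12631559e+01, -2.58184183e+01,  6.92872563e-02,
        4.82200587e-02, -8.41100996e-05]), 'eef_pos': array([265.93010211, 565.30164086, 205.18241797]), 'tcp_rot': array([-3.14049731e+00, -1.24439814e-04,  2.70180097e+00]), 'ft_force': array([-0.57810472, -0.3881114 ,  0.71977468]), 'moment': array([ 0.02157829,  0.0099578 , -0.01368924]), 'grip_force': 0.0, 'opening': 0.9993005376783565}
scene [[453.9, 0.0, 281.7], [0.0, 453.9, 210.6], [0.0, 0.0, 1.0]] [[0.863, 0.429, -0.267, 755.906], [0.505, -0.736, 0.451, -626.5], [-0.003, -0.524, -0.851, 952.494], [0.0, 0.0, 0.0, 1.0]]
side [[504.6, 0.0, 277.3], [0.0, 504.6, 213.3], [0.0, 0.0, 1.0]] [[0.995, -0.088, 0.052, 441.038], [-0.101, -0.776, 0.622, -926.818], [-0.014, -0.624, -0.781, 1070.053], [0.0, 0.0, 0.0, 1.0]]
wrist [[320.4, 0.0, 278.5], [0.0, 320.4, 209.7], [0.0, 0.0, 1.0]] [[0.425, 0.872, 0.242, 198.597], [0.905, -0.409, -0.114, 598.29], [-0.001, 0.268, -0.963, 384.038], [0.0, 0.0, 0.0, 1.0]]
```

View pics/scene0.png

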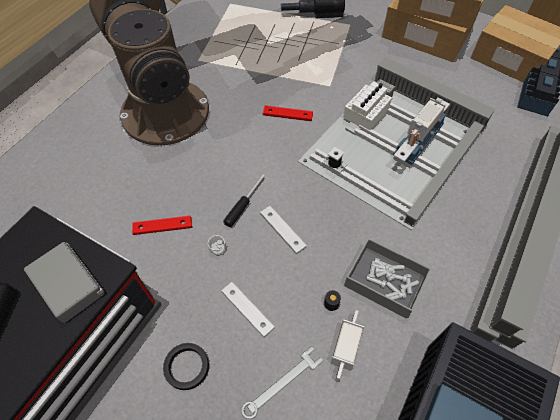

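View pics/side0.png

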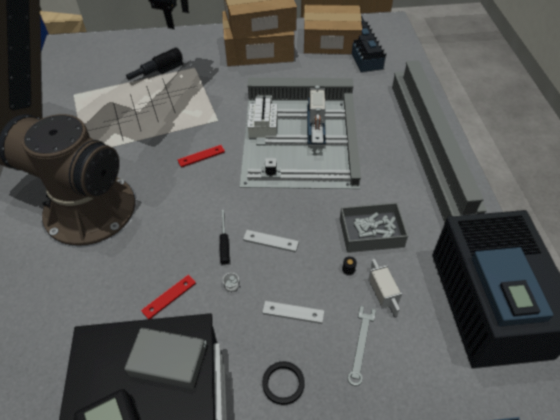

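The scene view shows the plate at upper right, with the support at about (335,157) and the fuse base at about (420,135). The pale links are at (283,229) and (247,309). In the side view the support is at (270,166) and the links are at (271,240) and (293,312).

```bash
cat > h.py <<'E'
import numpy as np,cv2
def load(n): return dict(np.load(f"pics/{n}.npz"))
def ray(r,uv):
    d=r["pose"][:3,:3]@np.linalg.solve(r["K"],[uv[0],uv[1],1]); return r["pose"][:3,3],d
def onz(r,uv,z):
    o,d=ray(r,uv); return o+d*(z-o[2])/d[2]
def proj(r,p):
    q=r["pose"][:3,:3].T@(np.asarray(p,float)-r["pose"][:3,3]); q=r["K"]@q; return q[:2]/q[2]
def tri(a,ua,b,ub):
    o1,d1=ray(a,ua);o2,d2=ray(b,ub)
    t=np.linalg.lstsq(np.c_[d1,-d2],o2-o1,rcond=None)[0]
    p,q=o1+t[0]*d1,o2+t[1]*d2
    return (p+q)/2,np.linalg.norm(p-q)
E
python3 - <<'E'
from h import *
for n,seeds in(("scene0",[(283,229),(247,309)]),("side0",[(271,240),(293,312)])):
    r=load(n);g=r["img"].astype(int);
    m=((g.min(2)>165)&(g.max(2)-g.min(2)<25)).astype(np.uint8)
    k,lab,st,c=cv2.connectedComponentsWithStats(m)
    for s in seeds:
        l=np.bincount(lab[s[1]-4:s[1]+5,s[0]-4:s[0]+5].ravel(),minlength=k)[1:].argmax()+1
        cs=cv2.findContours((lab==l).astype(np.uint8),cv2.RETR_EXTERNAL,cv2.CHAIN_APPROX_NONE)[0][0][:,0]
        P=np.array([onz(r,u,10)[:2] for u in cs],np.float32)
        print(n,s,st[l],cv2.minAreaRect(P))
a=load("scene0")["img"][60:230,295:500];b=load("side0")["img"][70:195,235:365]
a=cv2.resize(a,None,fx=2.2,fy=2.2,interpolation=3);b=cv2.resize(b,None,fx=2.6,fy=2.6,interpolation=3)
o=np.zeros((max(len(a),len(b)),a.shape[1]+b.shape[1],3),np.uint8);o[:len(a),:a.shape[1]]=a;o[:len(b),a.shape[1]:]=b
print(o.shape);cv2.imwrite("pics/c1.png",o)
E
```

```text
scene0 (283, 229) [260 206  47  46 629] ((485.5775146484375, -167.21173095703125), (30.774507522583008, 141.19215393066406), 68.98580169677734)
scene0 (247, 309) [221 282  54  54 864] ((519.1572875976562, -376.6996154785156), (30.992210388183594, 140.9202880859375), 73.49149322509766)
side0 (271, 240) [245 231  52  18 331] ((485.683837890625, -166.55023193359375), (24.014728546142578, 133.45620727539062), 68.83052825927734)
side0 (293, 312) [264 302  59  19 512] ((518.980224609375, -376.0126953125), (25.617881774902344, 135.70729064941406), 73.53243255615234)
(374, 789, 3)
```

View pics/c1.png

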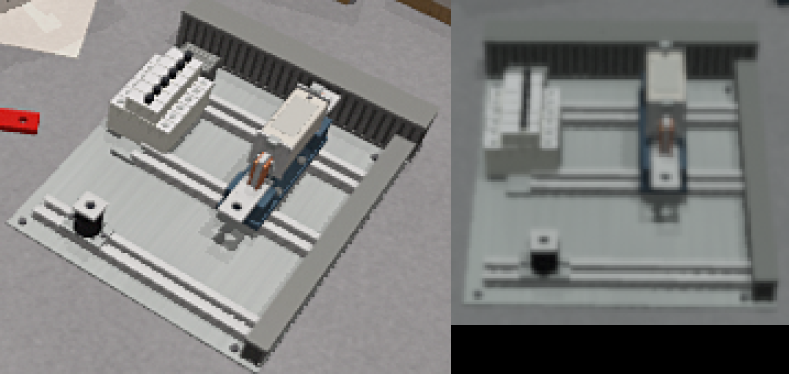

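The crop shows the bolt hole in the seat at crop (90,204), scene (335.9,152.7), and in the tag at crop (237,206), scene (402.7,153.6). In the side view they are at (270.4,162.3) and (317.3,138.1).

Run:
```python
from h import *
s,d=load("scene0"),load("side0")
for n,u,v in(("seat",(335.9,152.7),(270.4,162.3)),("tag",(402.7,153.6),(317.3,138.1))):
    print(n,onz(s,u,63),onz(d,v,63),tri(s,u,d,v))
S=lambda x,y:(x/2.2+294.7,y/2.2+59.7); D=lambda x,y:((x-451)/2.6+234.7,y/2.6+69.7)
for n,a,b in(("holes",onz(s,S(23,221),3),onz(s,S(236,349),3)),("side holes",onz(d,D(478,296),3),onz(d,D(744,298),3))):
    e=b-a;print(n,a,b,np.degrees(np.arctan2(e[1],e[0])),np.linalg.norm(e))
w=load("wrist0"); T=np.eye(4)
```

```text
seat [507.70247767  59.56933184  63.        ] [507.89132531  57.56447783  63.        ] (array([507.72865069,  59.80475491,  61.63669827]), np.float64(1.416169594674116))
tag [652.80878011 140.69622047  63.        ] [651.8796057 139.1207191  63.       ] (array([652.54871579, 143.42397101,  59.3615293 ]), np.float64(0.679829463144045))
holes [432.21815004  42.67461097   3.        ] [721.30285814   4.74122532   3.        ] -7.475580184967599 291.5628752192468
side holes [432.52378812  40.70396334   3.        ] [720.34395427   4.84988851   3.        ] -7.100819002912094 290.04475987059584
```

```bash
python3 -m crank '[[-499,-324,0,72,95],[-499,-324,0,72,95],[-499,-324,0,72,95],[-499,-324,0,72,95],[-499,-324,0,72,95],[-499,-324,0,72,95],[-499,-324,0,72,95],[-499,-324,0,72,95],[-499,-324,0,72,95],[-499,-324,0,72,95]]'
```

```text
t: 0.98
eef_pos: [486.3, 209.5, 205.8]
tcp_rot: [-3.142, -0.0, 1.446]
ft_force: [1.0, 0.7, -0.2]
opening: 1.001
grip_force: 0.0
```

```bash
python3 -m crank '[[-137,112,0,0,95],[-137,112,0,0,95],[-137,112,0,0,95],[-137,112,0,0,95],[-137,112,0,0,95],[-137,112,0,0,95],[-137,112,0,0,95]]'
python3 - <<'E'
from cell import env
import cv2,numpy as np
print(env.state()["eef_pos"],env.state()["qvel"])
r=env.read_camera("wrist"); cv2.imwrite("pics/w1.png",r["img"]); np.savez("pics/w1.npz",**r)
print(np.round(r["pose"],3).tolist())
E
```

```text
t: 1.57
eef_pos: [580.2, 62.1, 205.3]
tcp_rot: [-3.14, -0.0, 1.451]
ft_force: [-1.2, 0.9, 0.5]
opening: 0.997
grip_force: 0.0
[580.20990962  62.07970905 205.28265745] [ 0.0353438  -0.01512986  0.01528437  0.0011127   0.00045768  0.00448889]
[[0.993, -0.115, -0.033, 590.293], [-0.119, -0.957, -0.265, 137.585], [-0.001, 0.267, -0.964, 384.103], [0.0, 0.0, 0.0, 1.0]]
```

View pics/w1.png

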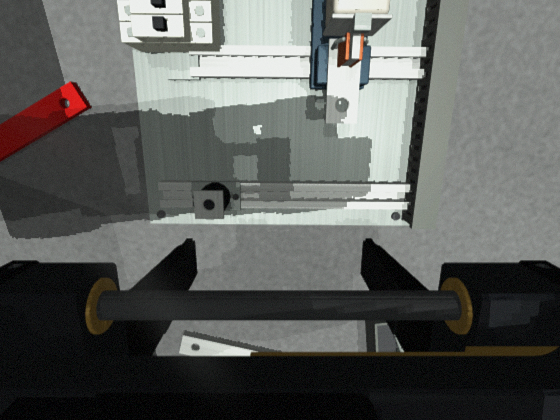

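The wrist view shows the whole mounting. The seat hole is at (209,204) and the tag hole is at (341,105), with the rail between columns 160 and 410. The plate's corner holes are at (161,214) and (396,216).

Run:
```python
from h import *
w=load("w1");g=cv2.cvtColor(w["img"],cv2.COLOR_BGR2GRAY).astype(float)
def hole(u,v,n=6):
    p=g[v-n:v+n+1,u-n:u+n+1];wt=np.clip(np.median(p)-15-p,0,None);Y,X=np.mgrid[v-n:v+n+1,u-n:u+n+1]
    return (X*wt).sum()/wt.sum(),(Y*wt).sum()/wt.sum()
P={}
for n,uv,z in(("seat",(209,204),63),("tag",(341,105),63),("c1",(161,214),3),("c2",(396,216),3)):
    h=hole(*uv);P[n]=onz(w,h,z);print(n,np.round(h,1),np.round(P[n],1))
e=P["c2"]-P["c1"];a=np.arctan2(e[1],e[0]);print(np.degrees(a),np.linalg.norm(e))
for A in(a,-0.1274):
    x=np.array([np.cos(A),np.sin(A)]);y=np.array([-x[1],x[0]]);d=(P["tag"]-P["seat"])[:2];print(d@x,d@y)
```

```text
seat [208.6 204.1] [508.2  63.7  63. ]
tag [346.3 105.7] [655.8 143.7  63. ]
c1 [160.6 213.4] [431.7  45.2   3. ]
c2 [396.5 215.5] [721.7   7.8   3. ]
-7.350572035622012 292.3871846848029
136.1743172860339 98.18038587877689
136.2618090103191 98.05892241330356
```

```bash
python3 -m crank '[[-10,-36,40,0.4,95],[-10,-71,60,0.4,95],[-10,-71,100,0.4,95],[-10,-71,130,0.4,95],[-10,-71,157,0.4,95],[-10,-71,157,0.4,95],[-10,-71,157,0.4,95],[-10,-71,157,0.4,95]]'; python3 -m crank '[[0,0,0,0,30],[0,0,0,0,20],[0,0,0,0,20],[0,0,0,0,20],[0,0,0,0,20],[0,0,0,0,20],[0,0,0,0,20],[0,0,0,0,20],[0,0,0,0,20],[0,0,0,0,20]]'
```

```text
t: 2.28
eef_pos: [509.4, 61.5, 50.2]
tcp_rot: [3.14, -0.0, 1.446]
ft_force: [0.3, -0.3, 0.5]
opening: 0.998
grip_force: 0.0
t: 3.12
eef_pos: [508.4, 60.6, 48.6]
tcp_rot: [-3.14, 0.0, 1.445]
ft_force: [-3.4, 0.9, 1.3]
opening: 0.354
grip_force: 1.5
```

```bash
python3 -m crank '[[0,0,0,0,20],[0,0,0,0,20],[0,15,0,0,20],[0,35,0,0,20],[0,55,0,0,20],[0,75,0,0,20],[0,95,0,0,20],[0,110,0,0,20],[0,122,0,0,20],[0,128,0,0,20]]'; python3 -m crank '[[0,4,0,0,20],[0,4,0,0,20],[0,4,0,0,20],[0,4,0,0,20],[0,4,0,0,20]]'
```

```text
t: 3.95
eef_pos: [636.8, 44.1, 48.6]
tcp_rot: [-3.141, 0.0, 1.445]
ft_force: [-4.3, -2.4, 4.8]
opening: 0.326
grip_force: 30.0
t: 4.37
eef_pos: [640.0, 43.8, 48.7]
tcp_rot: [3.14, 0.0, 1.445]
ft_force: [1.9, -5.5, -1.8]
opening: 0.325
grip_force: 30.0
```

```bash
python3 -m crank '[[0,0,0,0,95],[0,0,0,0,95],[0,0,0,0,95],[0,0,0,0,95],[0,0,0,0,95],[0,0,0,0,95],[0,0,0,0,95],[0,0,0,0,95]]'; python3 -m crank '[[0,0,-40,0,95],[0,0,-80,0,95],[0,0,-120,0,95],[0,-30,-157,0,95],[-20,-60,-157,0,95],[-20,-60,-157,0,95],[-20,-60,-157,0,95],[-20,-60,-157,0,95],[-20,-60,-157,0,95],[-20,-60,-157,0,95]]'
python3 - <<'E'
from cell import env
import cv2,numpy as np
print(env.state()["eef_pos"])
for n,m in(("wrist","w2"),("scene","scene2"),("side","side2")):
    r=env.read_camera(n); np.savez(f"pics/{m}.npz",**r)
    if n=="wrist": cv2.imwrite("pics/w2.png",cv2.resize(r["img"][40:240,220:480],None,fx=3,fy=3,interpolation=3))
E
```

```text
t: 5.03
eef_pos: [639.9, 44.1, 48.8]
tcp_rot: [3.142, -0.0, 1.445]
ft_force: [-0.2, 0.3, -0.5]
opening: 0.834
grip_force: 0.0
t: 5.87
eef_pos: [578.5, 31.9, 205.0]
tcp_rot: [-3.141, -0.0, 1.445]
ft_force: [-0.8, -0.3, 0.0]
opening: 0.999
grip_force: 0.0
[578.45163687  31.88282289 204.96804095]
```

View pics/w2.png

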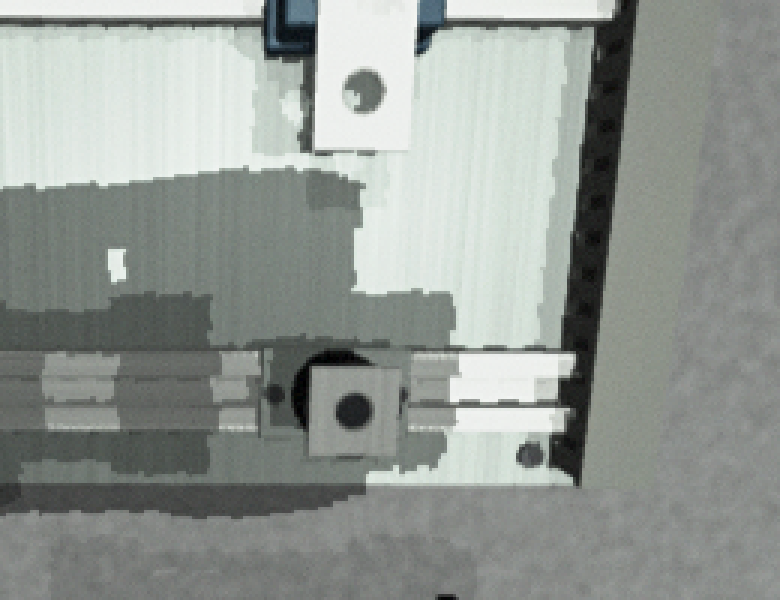

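The crop shows the tag hole at (364,91) and the seat hole at (354,411). The tag's end edge runs from (314,151) to (410,151), and the seat spans columns 309 to 400.

```bash
python3 - <<'E'
from h import *
w=load("w2");C=lambda u,v:(u/3+220-.33,v/3+40-.33)
A=np.radians(-7.35);x=np.array([np.cos(A),np.sin(A)]);y=np.array([-x[1],x[0]])
t=onz(w,C(364,91),63)[:2];s=onz(w,C(354,411),63)[:2];d=t-s
print("wrist",t,s,d@x,d@y)
te=[onz(w,C(*q),63)[:2] for q in((314,151),(410,151))];print("tag edge mid",np.mean(te,0),np.linalg.norm(te[1]-te[0]), (np.mean(te,0)-s)@x)
a,b=onz(w,C(0,350),18)[:2],onz(w,C(575,352),18)[:2];print("rail yaw",np.degrees(np.arctan2(*(b-a)[::-1])))
for n in("scene","side"):
    r=load(n+"2");g=cv2.cvtColor(r["img"],cv2.COLOR_BGR2GRAY).astype(float)
    o=[]
    for p in(t,s):
        u,v=np.round(proj(r,[*p,63])).astype(int);n2=6 if n=="scene" else 5
        q=g[v-n2:v+n2+1,u-n2:u+n2+1];o.append(cv2.resize(q.astype(np.uint8),(300,300),interpolation=0));print(n,u,v,n2)
    cv2.imwrite(f"pics/h_{n}.png",np.hstack(o))
E
python3 -c "
import cv2,numpy as np
cv2.imwrite('pics/h.png',np.vstack([cv2.imread('pics/h_scene.png'),cv2.imread('pics/h_side.png')]))"
```

```text
wrist [651.76097741 145.0944265 ] [641.13848535  45.9171076 ] -2.152560448274715 99.72133375625027
tag edge mid [649.8654028  127.76922941] 30.113912412647167 -1.8161443830524262
rail yaw -7.3622667416089085
scene 403 152 6
scene 383 178 6
side 317 137 5
side 319 161 5
```

View pics/h.png

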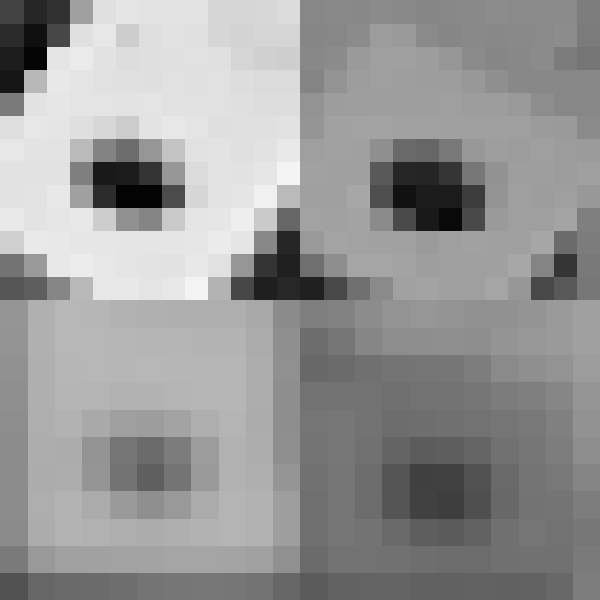

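The magnified patches give sub-pixel hole positions. In the scene view the tag is at (402.05,153.5) and the seat at (382.05,179.65). In the side view the tag is at (316.95,137.5) and the seat at (318.55,162.5).

Run:
```python
from h import *
A=np.radians(-7.36);x=np.array([np.cos(A),np.sin(A)]);y=np.array([-x[1],x[0]])
for n,t,s in(("scene",(402.05,153.5),(382.05,179.65)),("side",(316.95,137.5),(318.55,162.5))):
    r=load(n+"2");t=onz(r,t,63)[:2];s=onz(r,s,63)[:2];d=t-s;print(n,t,s,d@x,d@y)
```

```text
scene [651.28801764 140.17839183] [640.61891035  41.49691091] -2.0602154613024894 99.23517541046316
side [651.25316412 141.73708763] [640.54212909  41.472345  ] -2.22145413678571 100.8107634490874
```

```bash
python3 -m crank '[[-40,-14,0,-7,95],[-80,-27,0,-14,95],[-120,-40,0,-21,95],[-150,-50,20,-28,95],[-180,-60,40,-35,80],[-209,-67,60,-42,65],[-209,-67,60,-49,60],[-209,-67,60,-56,60],[-209,-67,60,-63,60],[-209,-67,60,-70,60]]'
python3 - <<'E'
from h import *
s=load("scene0")
for n,u,z in(("sd tip",(265,178),5),("sd handle end",(228,226),12),("sd mid",(240,203),10),("pot",(217,244),15),("tape",(186,366),10),("standoff",(333,300),18),("fuse",(348,340),26),("span",(313,352),5),("span2",(250,410),5)): print(n,np.round(onz(s,u,z)[:2]))
E
```

```text
t: 6.85
eef_pos: [485.2, -167.5, 145.3]
tcp_rot: [3.141, -0.001, 2.651]
ft_force: [0.2, -0.4, 0.0]
opening: 0.653
grip_force: 0.0
sd tip [372. -61.]
sd handle end [ 372. -230.]
sd mid [ 360. -160.]
pot [ 378. -284.]
tape [ 479. -542.]
standoff [ 672. -271.]
fuse [ 738. -335.]
span [ 687. -387.]
span2 [ 634. -545.]
```

```bash
python3 -m crank '[[0,0,30,-7,60],[0,0,60,-7,60],[0,0,90,-7,60],[0,0,110,-7,60],[0,0,118,-7,60],[0,0,123,-7,60],[0,0,123,-7,60],[0,0,123,-7,60],[0,0,123,-7,60]]'
python3 - <<'E'
from cell import env
import numpy as np
f=[]
for i in range(6): env.read_camera("side"); f.append(env.state()["ft_force"])
print(np.mean(f,0),np.std(f,0),env.state()["eef_pos"],env.state()["tcp_rot"])
E
python3 -m crank '[[0,0,0,0,20],[0,0,0,0,20],[0,0,0,0,20],[0,0,0,0,20],[0,0,0,0,20],[0,0,0,0,20],[0,0,0,0,20],[0,0,0,0,20],[0,0,0,0,20]]'
```

```text
t: 7.6
eef_pos: [485.8, -167.4, 23.8]
tcp_rot: [-3.142, 0.002, 2.768]
ft_force: [-0.3, -0.6, 0.0]
opening: 0.632
grip_force: 0.0
[ 0.26543194  0.11752119 -0.2507855 ] [0.46804312 0.38214584 0.71214062] [ 485.2995089  -167.25547301   23.1464609 ] [3.14157368e+00 7.66119468e-04 2.76814667e+00]
t: 8.65
eef_pos: [485.1, -167.2, 22.7]
tcp_rot: [3.141, -0.0, 2.768]
ft_force: [-0.6, 0.4, -0.7]
opening: 0.211
grip_force: 0.0
```

Run:
```python
from cell import env
import cv2,numpy as np
s=env.read_camera("scene");d=env.read_camera("side");w=env.read_camera("wrist")
a=cv2.resize(s["img"][150:350,180:380],(400,400),interpolation=3);b=cv2.resize(w["img"],(400,300))
o=np.zeros((400,800,3),np.uint8);o[:,:400]=a;o[:300,400:]=b;cv2.imwrite("pics/l1.png",o)
print(env.state()["opening"],env.state()["grip_force"])
```

```text
0.21001223782406492 0.0
```

View pics/l1.png

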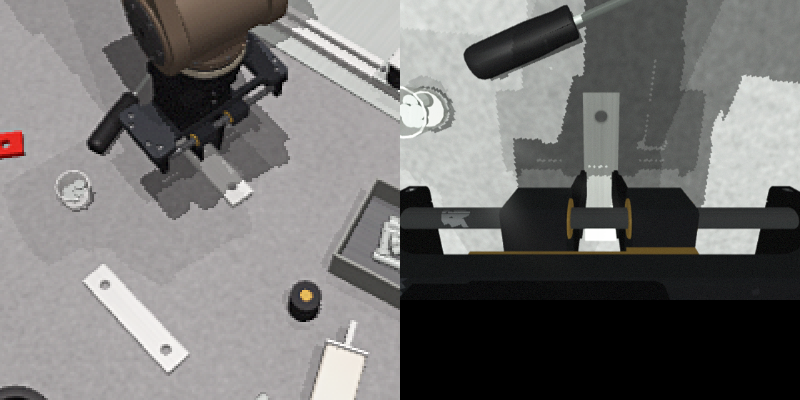

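The pictures show the link still lying undisturbed along the tool, with the fingertips apparently closed above its upper face (wrist half, about (583–617,185)). I'll check the fingertip distance.

Run:
```python
from cell import env
import numpy as np
print(env.tips_ahead,[a for a in dir(env) if a[0]!='_'],env.state()["eef_pos"],env.state()["joints"],env.state()["ft_force"])
```

```text
19.0 ['IKError', 'job_done', 'read_camera', 'state', 'tips_ahead'] [ 485.1360927  -167.16894449   22.70933744] [-4.60671213e-01  6.07788683e-01  1.99529060e+00  1.71392988e-04
  5.38520754e-01 -1.65817111e+00] [-0.23593113  0.33522343 -0.6246988 ]
```

Run:
```python
from cell import env
from h import *
w=env.read_camera("wrist");s=env.state();p=s["eef_pos"];ps=s["tcp_rot"][2]
ty=np.array([np.sin(ps),-np.cos(ps),0]);tx=np.array([np.cos(ps),np.sin(ps),0])
for z in(4,10,14,23):
    print(z,[np.round(proj(w,[*(p+k*ty)[:2],z]),1).tolist() for k in(-15,-10,10,15)],[np.round(proj(w,[*(p+50*tx+k*ty)[:2],z])).tolist() for k in(-15,15)])
cv2.imwrite("pics/w3.png",cv2.resize(w["img"][100:360,200:360],None,fx=3,fy=2.3*1,interpolation=3))
```

```text
4 [[254.1, 239.0], [261.7, 239.0], [292.1, 239.0], [299.8, 239.0]] [[252.0, 163.0], [301.0, 163.0]]
10 [[253.4, 242.4], [261.2, 242.4], [292.5, 242.4], [300.4, 242.4]] [[252.0, 164.0], [302.0, 164.0]]
14 [[252.9, 244.7], [260.9, 244.7], [292.8, 244.7], [300.8, 244.7]] [[251.0, 165.0], [302.0, 165.0]]
23 [[251.7, 250.3], [260.1, 250.3], [293.5, 250.3], [301.8, 250.3]] [[250.0, 167.0], [304.0, 167.0]]
```

View pics/w3.png

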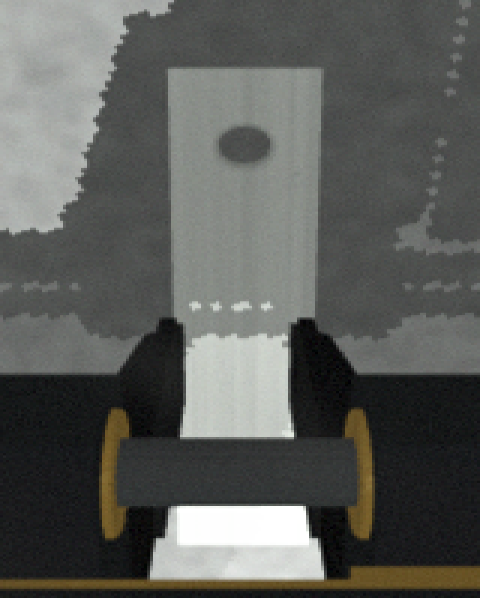

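Row analysis puts the visible fingertips about 20–25 mm above the bench, higher than the stated 19 mm reach implies. I'll open and feel downward in small steps.

```bash
python3 -m crank '[[0,0,0,0,60],[0,0,0,0,60],[0,0,0,0,60],[0,0,0,0,60],[0,0,0,0,60],[0,0,0,0,60],[0,0,2,0,60],[0,0,2,0,60],[0,0,2,0,60]]'
python3 - <<'E'
from cell import env
from h import *
r=env.read_camera("wrist");cv2.imwrite("pics/w4.png",r["img"]);np.savez("pics/w4.npz",**r)
s=env.state();print(s["eef_pos"],s["ft_force"],s["opening"])
E
```

```text
t: 9.6
eef_pos: [485.1, -167.1, 20.6]
tcp_rot: [3.141, -0.0, 2.768]
ft_force: [-0.1, 0.5, -0.2]
opening: 0.628
grip_force: 0.0
[ 485.11645667 -167.18658175   20.62874531] [0.09819975 0.89510197 0.77977378] 0.6314560186711194
```

View pics/w4.png

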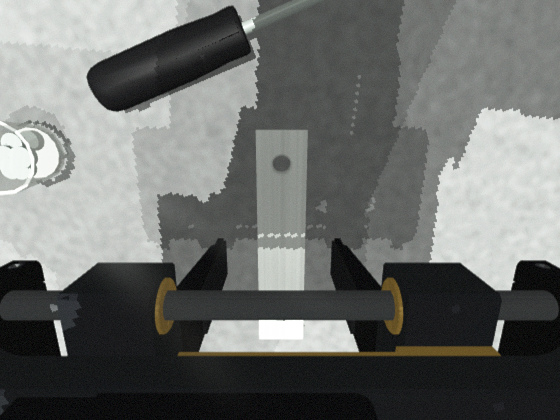

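The open fingertips appear at (226,240) and (333,240). At a 60 mm opening that puts the visible tips about 8 mm behind the reported TCP, so about 28 mm above the bench. This fits the support grip, which closed to about 31 mm on the 30 mm seat. I'll go down carefully, watching the force.

```bash
python3 -m crank '[[0,0,2,0,60],[0,0,4,0,60],[0,0,6,0,60],[0,0,8,0,60],[0,0,8,0,60]]'; python3 -m crank '[[0,0,2,0,60],[0,0,4,0,60],[0,0,6,0,60],[0,0,6,0,60]]'
```

```text
t: 10.07
eef_pos: [485.0, -167.1, 12.3]
tcp_rot: [3.141, -0.001, 2.768]
ft_force: [0.1, 0.2, -0.4]
opening: 0.629
grip_force: 0.0
t: 10.4
eef_pos: [485.0, -167.1, 6.3]
tcp_rot: [3.141, -0.0, 2.768]
ft_force: [-0.2, -0.5, 1.4]
opening: 0.629
grip_force: 0.0
```

No contact at TCP z = 6, although the stated tips would already be 13 mm below the bench. The stated fingertip distance is therefore wrong for this tool, and the picture is right. I'll continue on force feedback.

```bash
python3 -m crank '[[0,0,2,0,60],[0,0,4,0,60],[0,0,4,0,60]]'; python3 -m crank '[[0,0,2,0,60],[0,0,4,0,60],[0,0,4,0,60]]';python3 -m crank '[[0,0,1,0,60],[0,0,2,0,60],[0,0,2,0,60]]'
```

```text
t: 10.65
eef_pos: [485.0, -167.1, 2.4]
tcp_rot: [3.141, -0.0, 2.768]
ft_force: [-0.7, 0.7, 0.0]
opening: 0.633
grip_force: 0.0
t: 10.9
eef_pos: [485.0, -167.1, -1.6]
tcp_rot: [3.141, -0.0, 2.768]
ft_force: [-0.2, 0.2, 0.0]
opening: 0.63
grip_force: 0.0
t: 11.15
eef_pos: [485.1, -167.2, -3.5]
tcp_rot: [3.141, -0.0, 2.768]
ft_force: [-0.1, 0.1, -0.1]
opening: 0.63
grip_force: 0.0
```

```bash
python3 -m crank '[[0,0,0,0,20],[0,0,0,0,20],[0,0,0,0,20],[0,0,0,0,20],[0,0,0,0,20],[0,0,0,0,20],[0,0,0,0,20],[0,0,0,0,20],[0,0,0,0,20]]'
```

```text
t: 11.9
eef_pos: [485.2, -167.1, -3.2]
tcp_rot: [3.141, 0.0, 2.768]
ft_force: [0.2, 1.6, 0.2]
opening: 0.311
grip_force: 30.0
```

Gripped at 29.6 mm with 30 N. Now I'll lift and weigh.

```bash
python3 -m crank '[[0,0,-5,0,20],[0,0,-15,0,20],[0,0,-30,0,20],[0,0,-45,0,20],[0,0,-55,0,20],[0,0,-60,0,20],[0,0,-60,0,20],[0,0,-60,0,20],[0,0,-60,0,20],[0,0,-60,0,20]]'
python3 - <<'E'
from cell import env
import numpy as np
f=[]
for i in range(14): env.read_camera("side"); f.append(np.r_[env.state()["ft_force"],env.state()["moment"]])
print(np.mean(f,0),np.std(f,0)/14**.5,env.state()["eef_pos"],env.state()["grip_force"])
E
```

```text
t: 12.73
eef_pos: [484.8, -167.0, 56.1]
tcp_rot: [3.141, -0.001, 2.768]
ft_force: [0.1, 1.3, -3.5]
opening: 0.312
grip_force: 30.0
[ 4.58561693e-02  7.03098398e-02 -3.28372580e+00  8.62979709e-03
 -1.87202212e-03  6.30336826e-03] [0.11548211 0.10847295 0.1089763  0.00754711 0.01058531 0.00876832] [ 485.13461904 -167.18716689   56.74770142] 29.99933570623398
```

The first link pulls −3.28 N, which makes it the copper one. I'll lay it back exactly where it was and go to the lighter one.

```bash
python3 -m crank '[[0,0,15,0,20],[0,0,30,0,20],[0,0,45,0,20],[0,0,54,0,20],[0,0,58,0,20],[0,0,60,0,20],[0,0,60,0,20],[0,0,60,0,20]]'; python3 -m crank '[[0,0,0,0,60],[0,0,0,0,60],[0,0,0,0,60],[0,0,0,0,60],[0,0,0,0,60],[0,0,0,0,60],[0,0,-20,0,60],[0,0,-50,0,60],[0,0,-80,0,60],[0,0,-80,0,60]]'
```

```text
t: 14.1
eef_pos: [485.4, -167.3, -2.8]
tcp_rot: [3.142, 0.001, 2.768]
ft_force: [1.3, -0.0, -3.6]
opening: 0.31
grip_force: 30.0
t: 14.93
eef_pos: [486.9, -168.0, 81.1]
tcp_rot: [-3.141, 0.007, 2.768]
ft_force: [1.2, 0.2, 1.0]
opening: 0.631
grip_force: 0.0
```

```bash
python3 -m crank '[[-18,-30,0,-5,60],[-36,-61,0,-5,60],[-54,-91,0,-5,60],[-72,-122,0,-5,60],[-90,-152,0,-5,60],[-108,-182,0,-5,60],[-108,-182,0,-5,60],[-108,-182,0,-5,60],[-108,-182,0,-5,60],[-108,-182,0,-5,60]]'; python3 -m crank '[[0,0,30,0,60],[0,0,55,0,60],[0,0,70,0,60],[0,0,76,0,60],[0,0,79,0,60],[0,0,80,0,60],[0,0,80,0,60],[0,0,80,0,60]]'
```

```text
t: 15.77
eef_pos: [519.1, -374.9, 76.4]
tcp_rot: [3.141, -0.001, 2.856]
ft_force: [0.5, 0.9, -0.1]
opening: 0.634
grip_force: 0.0
t: 16.43
eef_pos: [519.7, -376.2, -2.2]
tcp_rot: [-3.141, 0.001, 2.856]
ft_force: [-0.0, 0.1, 0.6]
opening: 0.63
grip_force: 0.0
```

```bash
python3 -m crank '[[0,0,0,0,20],[0,0,0,0,20],[0,0,0,0,20],[0,0,0,0,20],[0,0,0,0,20],[0,0,0,0,20],[0,0,0,0,20],[0,0,0,0,20],[0,0,0,0,20]]'
```

```text
t: 17.18
eef_pos: [519.3, -376.0, -3.2]
tcp_rot: [3.142, 0.0, 2.855]
ft_force: [-0.7, 0.0, 2.1]
opening: 0.311
grip_force: 30.0
```

```bash
python3 -m crank '[[0,0,-5,0,20],[0,0,-15,0,20],[0,0,-30,0,20],[0,0,-45,0,20],[0,0,-55,0,20],[0,0,-60,0,20],[0,0,-60,0,20],[0,0,-60,0,20],[0,0,-60,0,20],[0,0,-60,0,20]]'
python3 - <<'E'
from cell import env
import numpy as np
f=[]
for i in range(14): env.read_camera("side"); f.append(env.state()["ft_force"])
print(np.mean(f,0),np.std(f,0)/14**.5,env.state()["eef_pos"],env.state()["grip_force"])
E
```

```text
t: 18.02
eef_pos: [519.0, -375.8, 55.9]
tcp_rot: [3.141, -0.001, 2.855]
ft_force: [0.4, -0.2, -0.8]
opening: 0.308
grip_force: 30.0
[-0.09129057  0.02430606 -1.16289046] [0.09135109 0.12154918 0.10828729] [ 519.2998517  -376.05127821   56.72505452] 29.999773800373077
```

The second link pulls −1.16 N, so it is aluminium. I'll lay it back.

```bash
python3 -m crank '[[0,0,15,0,20],[0,0,30,0,20],[0,0,45,0,20],[0,0,54,0,20],[0,0,58,0,20],[0,0,60,0,20],[0,0,60,0,20],[0,0,60,0,20]]'; python3 -m crank '[[0,0,0,0,60],[0,0,0,0,60],[0,0,0,0,60],[0,0,0,0,60],[0,0,0,0,60],[0,0,0,0,60],[0,0,-20,0,60],[0,0,-50,0,60],[0,0,-80,0,60],[0,0,-80,0,60]]'; python3 -m crank '[[15,30,0,5,60],[30,61,0,5,60],[46,95,0,5,60],[60,125,0,5,60],[76,160,0,5,60],[92,191,0,5,60],[92,191,0,5,60],[92,191,0,5,60],[92,191,0,5,60],[92,191,0,5,60]]'
```

```text
t: 19.38
eef_pos: [519.6, -376.2, -2.7]
tcp_rot: [-3.141, 0.001, 2.855]
ft_force: [0.1, -0.6, -0.9]
opening: 0.31
grip_force: 30.0
t: 20.22
eef_pos: [521.1, -377.6, 82.1]
tcp_rot: [-3.138, 0.007, 2.856]
ft_force: [0.4, -0.2, -0.3]
opening: 0.632
grip_force: 0.0
t: 21.05
eef_pos: [485.4, -167.8, 76.7]
tcp_rot: [-3.142, 0.001, 2.767]
ft_force: [0.7, -0.2, 0.1]
opening: 0.63
grip_force: 0.0
```

```bash
python3 -m crank '[[0,0,30,0,60],[0,0,55,0,60],[0,0,70,0,60],[0,0,76,0,60],[0,0,79,0,60],[0,0,80,0,60],[0,0,80,0,60],[0,0,80,0,60]]'; python3 -m crank '[[0,0,0,0,20],[0,0,0,0,20],[0,0,0,0,20],[0,0,0,0,20],[0,0,0,0,20],[0,0,0,0,20],[0,0,0,0,20],[0,0,0,0,20],[0,0,0,0,20]]'; python3 -m crank '[[0,0,-5,0,20],[0,0,-20,0,20],[0,0,-45,0,20],[0,0,-75,0,20],[0,0,-110,0,20],[0,0,-145,0,20],[0,0,-160,0,20],[0,0,-160,0,20],[0,0,-160,0,20],[0,0,-160,0,20]]'
```

```text
t: 21.72
eef_pos: [485.4, -167.2, -2.5]
tcp_rot: [-3.142, 0.001, 2.768]
ft_force: [-1.3, 0.1, -0.5]
opening: 0.632
grip_force: 0.0
t: 22.47
eef_pos: [485.0, -166.8, -3.2]
tcp_rot: [3.142, 0.0, 2.768]
ft_force: [-0.6, 0.2, 3.6]
opening: 0.308
grip_force: 30.0
t: 23.3
eef_pos: [484.2, -166.5, 155.4]
tcp_rot: [3.141, -0.002, 2.768]
ft_force: [0.9, 0.7, -3.4]
opening: 0.307
grip_force: 30.0
```

```bash
python3 -m crank '[[-5,25,0,7,20],[-10,55,0,14,20],[-16,85,0,21,20],[-22,118,0,28,20],[-28,150,0,35,20],[-34,182,0,42,20],[-40,214,0,49,20],[-46,246,0,56,20],[-51,275,0,63,20],[-55,299,0,70,20]]'; python3 -m crank '[[0,0,0,6,20],[0,0,0,6,20],[0,0,0,6,20],[0,0,0,6,20],[0,0,0,6,20]]'
```

```text
t: 24.13
eef_pos: [645.3, 93.4, 153.9]
tcp_rot: [-3.138, 0.0, 1.541]
ft_force: [0.4, -1.3, -4.0]
opening: 0.307
grip_force: 30.0
t: 24.55
eef_pos: [644.9, 90.7, 156.2]
tcp_rot: [-3.141, 0.0, 1.443]
ft_force: [0.3, 0.5, -3.1]
opening: 0.317
grip_force: 30.0
```

```bash
python3 -m crank '[[0,1,20,0,20],[0,1,40,0,20],[0,1,55,0,20],[0,1,60,0,20],[0,1,60,0,20],[0,1,60,0,20]]'
python3 - <<'E'
from cell import env
from h import *
for n in("scene","side","wrist"):
    r=env.read_camera(n);np.savez(f"pics/{n}5.npz",**r)
print(env.state()["eef_pos"],env.state()["tcp_rot"])
a=load("wrist5")["img"][60:300,180:400];b=load("scene5")["img"][120:210,350:440]
o=np.hstack([cv2.resize(a,(440,480),interpolation=3),cv2.resize(b,(360,480)[:1]+(360,),interpolation=3) if 0 else np.vstack([cv2.resize(b,(360,360),interpolation=3),np.zeros((120,360,3),np.uint8)])])
cv2.imwrite("pics/f5.png",o)
E
```

```text
t: 25.05
eef_pos: [646.5, 91.0, 97.3]
tcp_rot: [3.141, -0.0, 1.442]
ft_force: [-0.0, -0.5, -2.3]
opening: 0.313
grip_force: 30.0
[646.77735634  91.27888816  97.94296267] [ 3.13976684e+00 -3.99094785e-04  1.44181571e+00]
```

View pics/f5.png

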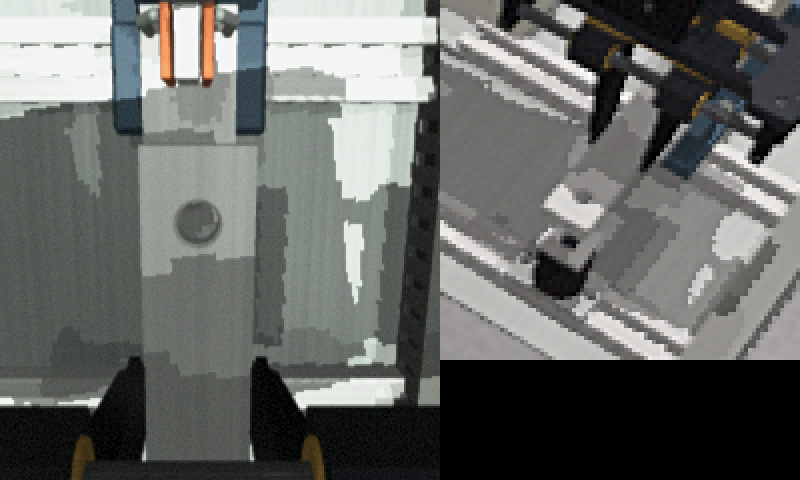

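The wrist half shows the link's far hole at image (278.75,170.75) over the tag. The scene half shows the near hole at (385.6,168.6), with the seat hole at (382.1,180.1) below it.

Run:
```python
from h import *
w=load("wrist5");s=load("scene5")
tz=97.2+3.2
A=np.radians(-7.36);x=np.array([np.cos(A),np.sin(A)]);y=np.array([-x[1],x[0]])
a=onz(w,(278.75,170.75),tz+10)[:2];d=a-[651.76,145.09];print("far hole",a,"minus tag",d@x,d@y)
b=onz(s,(385.6,168.6),tz+10)[:2];d=b-[640.62,41.5];print("near",b,"minus seat",d@x,d@y)
e=onz(w,(249,132.5),tz+10)[:2],onz(w,(308,132.5),tz+10)[:2];print("far edge",e,np.linalg.norm(e[1]-e[0]))
```

```text
far hole [654.21754752 141.74599123] minus tag 2.8656777712776367 -3.001637112772982
near [641.16813764  38.83679325] minus seat 0.8847868801827241 -2.5710459438296165
far edge (array([641.79502729, 162.90440305]), array([671.34897454, 159.09076557])) 29.798987042753303
```

```bash
python3 -m crank '[[2.8,-1.9,5,0,20],[2.8,-1.9,10,0,20],[2.8,-1.9,15,0,20],[2.8,-1.9,19,0,20],[2.8,-1.9,20,0,20],[2.8,-1.9,20,0,20],[2.8,-1.9,20,0,20],[2.8,-1.9,20,0,20],[2.8,-1.9,20,0,20],[2.8,-1.9,20,0,20]]'
python3 - <<'E'
from cell import env
from h import *
for n in("scene","side","wrist"):
    r=env.read_camera(n);np.savez(f"pics/{n}6.npz",**r)
st=env.state();print(st["eef_pos"],st["tcp_rot"],st["ft_force"],st["qvel"])
a=load("wrist6")["img"][60:300,180:400];b=load("scene6")["img"][120:210,350:440];c=load("side6")["img"][285:335,250:340]
o=np.zeros((580,800,3),np.uint8);o[:480,:440]=cv2.resize(a,(440,480),interpolation=3);o[:360,440:]=cv2.resize(b,(360,360),interpolation=3);o[360:560,440:]=cv2.resize(c,(360,200),interpolation=3)
cv2.imwrite("pics/f6.png",o)
# lighter link where it lay?
r=load("scene6");g=r["img"].astype(int);m=((g.min(2)>165)&(g.max(2)-g.min(2)<25)).astype(np.uint8)
k,lab,S,_=cv2.connectedComponentsWithStats(m);l=np.bincount(lab[305:314,243:252].ravel(),minlength=k)[1:].argmax()+1
cs=cv2.findContours((lab==l).astype(np.uint8),0,1)[0][0][:,0]
print(cv2.minAreaRect(np.array([onz(r,u,10)[:2] for u in cs],np.float32)))
E
```

```text
t: 26.03
eef_pos: [644.8, 94.4, 76.9]
tcp_rot: [3.141, -0.0, 1.442]
ft_force: [-0.3, -0.0, -3.0]
opening: 0.31
grip_force: 30.0
[644.76918601  94.37440567  76.86521064] [ 3.14136691e+00 -1.21614535e-04  1.44164683e+00] [ 0.28037948 -0.48971212 -3.3983832 ] [-0.0006645   0.00194884  0.00162759 -0.00222389 -0.00198622  0.00078992]
((522.5848999023438, -362.5321960449219), (66.40274047851562, 140.94070434570312), 75.83097076416016)
```

View pics/f6.png

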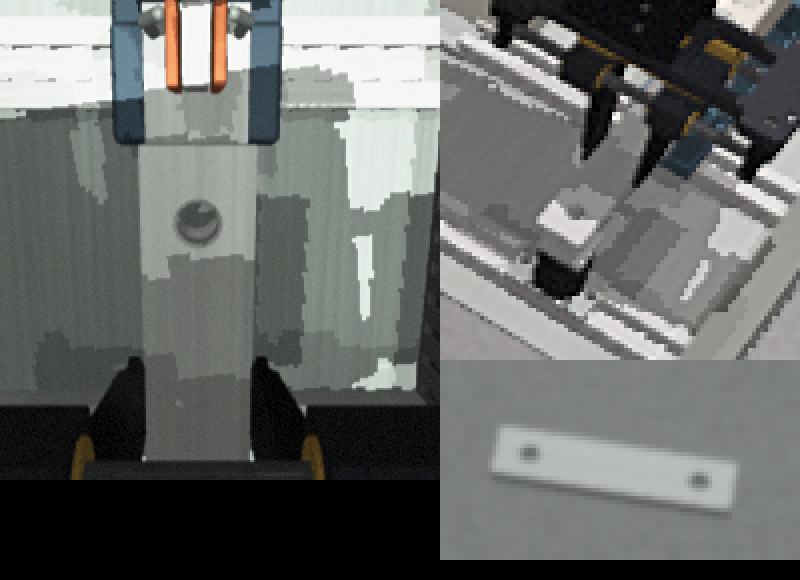

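The light link lies flat at its old place, centred near side (293,312). The held link's far hole is at wrist (278.75,170.75), and its near hole is at scene (383.6,172.4).

Run:
```python
from h import *
w=load("wrist6");s=load("scene6");z=77+13.2
A=np.radians(-7.36);x=np.array([np.cos(A),np.sin(A)]);y=np.array([-x[1],x[0]])
a=onz(w,(278.75,170.75),z)[:2];d=a-[651.76,145.09];print("far",d@x,d@y)
b=onz(s,(383.6,172.4),z)[:2];d=b-[640.62,41.5];print("near",d@x,d@y)
```

```text
far 0.48689480292078713 0.008781172334521692
near -1.8651812205522178 0.4220353956822217
```

All hole offsets are under 2 mm, the link is level and still about 17 mm above the tag and seat, and the clock reads 26 s. I'm handing in.

```bash
python3 -c "
from cell import env
print(env.job_done())"
```

```text
the job is handed in; nothing more can be done
None
```

The job is handed in with the copper link held level about 17 mm above the tag and seat, its holes within about 2 mm of theirs; the seat is in line to about 2 mm and the aluminium link lies flat where it was (no verdict was returned).

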